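Unlock and open the valuables box with the coin-blade key

TASK

Take the red coin-blade key from its wooden stand, put its blade in the slotted brass lock on the valuables box and turn the lock anticlockwise (seen from above) as far as it goes, about a quarter turn. Slide the grey lid fully open, away from you, and leave the key standing in its stand again, without disturbing the ink bottle and the tumbler.

Things in the scene. Friction and masses are not known exactly. Their poses are not given: they have to be found in the camera images.
- key_grip (a point): Coin-blade key, 62 mm tall, about 60 g, loose, upright in its stand. Point: centre of the red handle, 43 mm straight above the blade's tip. Handle 26 mm along x, 12 mm thick along y, reaching 22 mm below to 19 mm above the point: grasp it across y. z points up from blade to handle; a half turn about z makes no difference.
- key_tip (a point): Centre of the lower edge of the key's steel blade; axes as key_grip. The blade is 26 mm wide along x, 3 mm thick along y, 16 mm long; above it is a brass shoulder 36 x 16 mm, 5 mm thick, its underside 16 mm above the point.
- stand_pocket (a point): Key stand: fixed dark wooden block 70 x 60 x 24 mm on the desk. Point: middle of the pocket's mouth on its top face. Pocket 31 mm along x, 8 mm along y, 19 mm deep, mouth flared by 2 mm; the key hangs in it by its shoulder, which rests on the top face, the blade's tip 16 mm below the point. z is up.
- lock_slot (a point): Slotted brass lock, 33 mm across, on the lid in a fixed steel ring 45 mm across. Point: middle of the slot's floor. The slot runs along x, opens upward (z), is 6 mm wide (y; 9 mm at its flared mouth), 9 mm deep; the ring closes its ends, 33 mm apart. Point and axes go with the lid and turn with the lock. Ring's top is 9 mm above the point, the lid's face 1 mm below.
- lock (a joint): Angle of the lock, rad: 0 locked, 1.45 (its stop) unlocked; it grows anticlockwise seen from above. It starts between 0 and 0.25, needs about 0.03 N m and stays where it is left. Its cam holds the lid until it is turned by more than about 1 rad; a few mm of lid play before that.
- lid_pull (a point): Middle of the black ridge on the grey lid, 12 mm thick along x, 70 mm along y, 18 mm tall; 56 mm behind the lock (+x). Axes of the box: x is the way the lid slides open, away from the robot; z up. The green box is fixed, 240 (x) x 160 (y) x 71 mm; its rims along the lid's sides stand 5.5 mm above the lid.
- lid (a joint): Opening of the lid, m: 0 shut, 0.09 (its stop) fully open along the box's +x. About 2 N move it; it stays where it is left. It can be moved by the ridge, or by the key standing in the lock.
- ink_bottle: Dark blue square ink bottle with black cap, 50 x 50 x 60 mm, loose, stands on the desk; origin at the centre of its underside. Not to be moved.
- tumbler: Clear cut-glass tumbler, 82 mm across, 94 mm tall, loose, stands on the desk; origin at the centre of its underside. Not to be moved.

How it is judged (in metres and radians):
On the way, in this order (a step that is already met when the one before it is completed fails the run):
1. the key's blade is in the lock's slot (z of key_tip in the frame of lock_slot below 0.006 m and horizontal distance between key_tip and lock_slot below 0.008 m), for 0.1 s.
2. the lock is turned to its open end by the key (value of joint lock above 1.25 rad and z of key_tip in the frame of lock_slot below 0.008 m and horizontal distance between key_tip and lock_slot below 0.01 m), for 0.1 s.
3. the lid is slid open (value of joint lid above 0.078 m), for 0.1 s.
At the end, for the whole second after the job is handed in: The lock is at its open end (over 1.2 rad), the lid is open by more than 78 mm of 90, and the key stands upright (within 0.15 rad) at rest in the stand's pocket, its tip within 8 mm of the pocket's middle and more than 12 mm below the mouth (value of joint lock above 1.2 rad and value of joint lid above 0.078 m and horizontal distance between key_tip and stand_pocket below 0.008 m and z of key_tip in the frame of stand_pocket below -0.012 m and angle between key_tip's own z axis and vertical below 0.15 rad and contact force between coin_key and the fingers below 0.1 N and linear speed of coin_key below 0.02 m/s); the robot touches nothing.
It fails at once if the ink bottle is moved by more than 25 mm or tipped (distance of ink_bottle from where it was at the start of the episode above 0.025 m or angle between ink_bottle's own z axis and vertical above 0.5 rad).
It fails at once if the tumbler is moved by more than 25 mm or tipped (distance of tumbler from where it was at the start of the episode above 0.025 m or angle between tumbler's own z axis and vertical above 0.5 rad).
It also fails if it takes over 51 s, if anything falls off the work surface, if the arm or the gripper's body presses on something with over 40 N, if the wrist force passes 120 N, or if a joint passes its speed limit or range.

ROBOT

A 6-joint arm with a two-finger parallel gripper is mounted at the origin on the work surface; the furniture and walls round the work are solid. World frame = base frame: x ahead of the robot, y to its left, z up, the work surface at z = 0. Lengths are in mm, angles in degrees, forces in N, time in s.
With the tool pointing down it reaches from about 300 to 850 mm from the base axis. Payload 4.2 kg.
Tool frame: the origin (TCP) lies midway between the tips of the shut fingers; the grasp point (between the pads) lies 19 mm behind it; z points along the fingers, x is the direction in which the jaws open and shut, and the axes are right-handed (so a half turn about z gives the same grasp; the last joint's range is limited). The gripper opens to 91 mm and grips with 3 to 60 N. Pads are 32 mm wide; open, the fingers measure 118 mm over their backs; the gripper's body (76 mm by 178 mm) begins 60 mm behind the grasp point.
Start: joints at [-70.13, 18.312, 89.639, -0, 72.044, -1.146], TCP at [206.216, -536.766, 213.976] pointing down, gripper open.
Joint ranges: [-177.97, 177.97], [-48.28, 115.42], [12.27, 149.76], [-77.06, 257.06], [2.81, 150.46], [-146.56, 146.56]. Speed limits (degrees/s): [147.25, 147.25, 180, 180, 180, 180].

INTERFACE

Orientations are given as [roll, pitch, yaw] about the fixed x, y, z axes, in that order (R = Rz(yaw) Ry(pitch) Rx(roll)).
In Python, from workcell import env gives the robot as it stands. The module is installed in compiled form; this text tells all that it offers.
- The arm moves only by the tool drive_tool, never from a script. Its argument "series" is a list of rows, each a list of 3 entries, a list of its own where there are three numbers: the closure, from 0 (fully open) to 1 (shut), then the shift along the tool's x, y, z in mm, then the turn, a rotation vector about the tool's x, y, z in rad. In form: [[gripper, [dx, dy, dz], [rx, ry, rz]], ...]. A call has exactly 5 rows; each row is the pose to reach, as a shift and turn from the pose commanded when the call began, along the tool's axes at that moment; what a row does not reach only later rows make up. A row lasts 1/10 s, in which the tool goes at most 50 mm and 8.59 degrees, less where a joint would pass 70% of its speed; a pose out of reach is approached as far as the arm can. A call with a gripper value outside its range is refused whole. The fingers move at their own pace and stop on an object; "squeeze" is the grip in N (left out, the last holds). Time passes only in rows, so rows that repeat a pose let the fingers close, or fill a call up. It gives the time, the measured TCP pose, the force and the opening at its end, in the units of the state.
- env.state(): the state, without advancing time (a new reading comes with each control period).
- env.grab_frame(name): name is "scene" or "top" or "wrist"; returns a dict with "image" (420x560x3 uint8, red, green, blue), "K" (3x3 intrinsics, pixels), "origin" and "orientation" of the camera in the world. Camera axes: x right, y down, z forward; pixel columns grow to the right and rows downward; lengths in mm; the calibration is good to about 2 mm. A picture is of the moment at which its call begins. There is no depth.
- env.job_done(): hands the job in, once; it reports no verdict.
The state is a dict: "time_s": time; "qpos": joint angles; "qvel": joint speeds; "effort": joint torques, N m; "ee_pos": TCP position; "ee_rot": TCP orientation; "force": force on the tool from outside, world axes, zero at the start; "torque": the same for the moment, N m; "gripper_width": finger opening in mm.
Only numpy, scipy, OpenCV 4.12 (cv2) and the standard library are available. Lean on these libraries where they do the work, as an engineer would, in place of code of your own. Each camera call takes 0.05 s, during which the arm holds its last target.

## Working session

There is one attempt and no reset: what is moved stays moved. The work goes in short steps, Python scripts to look and compute and a tool call to move; the robot and the scene stay as the last step left them, time stands still between calls to the robot, and variables do not carry over. Pictures are saved under pics/ and viewed, and the job is handed in when it is done.

Besides the shell and the picture viewer there is one more tool, called after "Call:" as name([rows], argument=value, ...), one row to a line, values as JSON. drive_tool: Moves the arm, as the interface text tells. Its arguments: {"type":"object","properties":{"series":{"type":"array","items":{"type":"array"}},"squeeze":{"type":"number"}},"required":["series"]}

```bash
mkdir -p pics
python3 - <<'E'
from workcell import env
import cv2,numpy as np
s=env.state(); print({k:np.round(v,3) for k,v in s.items()})
for n in ["scene","top","wrist"]:
    f=env.grab_frame(n); cv2.imwrite(f"pics/{n}0.png",f["image"][:,:,::-1]); np.savez(f"pics/{n}0.npz",**f)
    print(n,np.round(f["K"],1).tolist(),np.round(f["origin"],1),np.round(f["orientation"],3).tolist())
E
```

```text
{'time_s': np.float64(0.0), 'qpos': array([-7.0132e+01,  1.8351e+01,  8.9704e+01,  1.0000e-03,  7.2044e+01,
       -1.1460e+00]), 'qvel': array([ 0.013, -0.079, -0.125,  0.049, -0.173, -0.041]), 'effort': array([ 2.0000e-03, -4.1246e+01, -2.3197e+01,  7.3000e-02,  4.6000e-02,
       -0.0000e+00]), 'ee_pos': array([ 206.033, -536.296,  213.139]), 'ee_rot': array([-1.79997e+02,  9.90000e-02, -6.89870e+01]), 'force': array([-0.06 ,  0.753,  0.596]), 'torque': array([-0.009,  0.014,  0.047]), 'gripper_width': np.float64(91.622)}
scene [[461.0, 0.0, 280.8], [0.0, 461.0, 198.8], [0.0, 0.0, 1.0]] [195.6 708.2 857.9] [-133.983, 0.712, -153.934]
top [[481.1, 0.0, 278.6], [0.0, 481.1, 215.7], [0.0, 0.0, 1.0]] [ 456.    14.8 1399.9] [-175.112, -0.543, -89.845]
wrist [[330.1, 0.0, 282.6], [0.0, 330.1, 207.6], [0.0, 0.0, 1.0]] [ 286.2 -505.6  384. ] [162.644, 0.087, -68.964]
```

View pics/scene0.png

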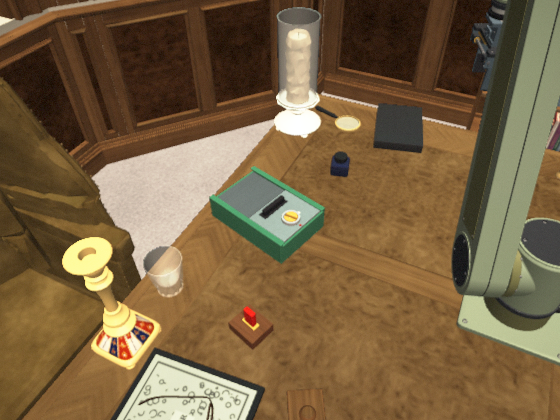

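View pics/top0.png

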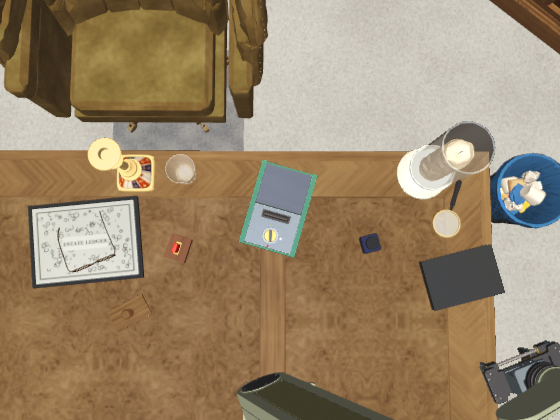

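View pics/wrist0.png

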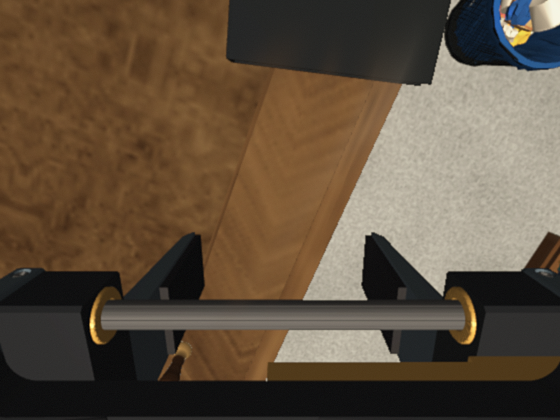

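The scene view shows the stand and key at (250,325), the lock at (291,217), the tumbler at (165,272) and the ink bottle at (341,163). In the top view they are at (178,248), (270,236), (180,170) and (370,243). Next I'll enlarge these areas and measure.

```bash
cat > h.py <<'E'
import numpy as np,cv2
from scipy.spatial.transform import Rotation as R
def ld(n): return dict(np.load(f"pics/{n}.npz"))
def rot(f): return R.from_euler('xyz',f["orientation"],degrees=True).as_matrix()
def ray(f,p):
    d=np.linalg.inv(f["K"])@np.array([p[0],p[1],1.]); d=rot(f)@d; return d/np.linalg.norm(d)
def plane(f,p,z):
    d=ray(f,p); return f["origin"]+d*(z-f["origin"][2])/d[2]
def proj(f,P):
    q=f["K"]@(rot(f).T@(np.asarray(P,float)-f["origin"])); return q[:2]/q[2]
def tri(f,p,g,q):
    A=[];b=[]
    for c,x in((f,p),(g,q)):
        d=ray(c,x);M=np.eye(3)-np.outer(d,d);A.append(M);b.append(M@c["origin"])
    return np.linalg.lstsq(np.vstack(A),np.hstack(b),rcond=None)[0]
def crop(n,x,y,w,h,k,out):
    im=ld(n)["image"][y:y+h,x:x+w,::-1]; cv2.imwrite(f"pics/{out}.png",cv2.resize(im,None,fx=k,fy=k,interpolation=cv2.INTER_CUBIC))
E
python3 - <<'E'
from h import *
a=ld("top0")["image"];b=ld("scene0")["image"]
def c(im,x,y,w,h,k): return cv2.resize(im[y:y+h,x:x+w,::-1],(w*k,h*k),interpolation=cv2.INTER_CUBIC)
cv2.imwrite("pics/c_top.png",c(a,155,150,170,120,4))
cv2.imwrite("pics/c_sc.png",np.hstack([c(b,220,295,60,60,6),c(b,255,190,60,60,6)]))
E
```

```text
(no output)
```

View pics/c_top.png

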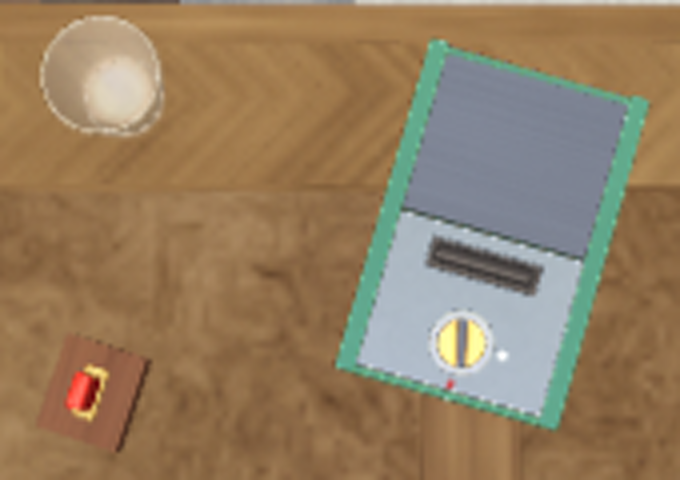

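View pics/c_sc.png

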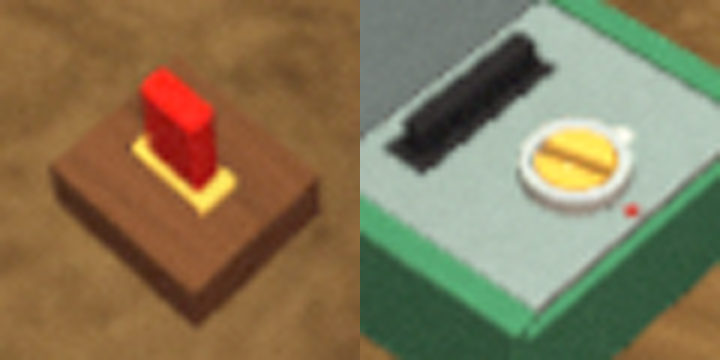

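Run:
```python
from h import *
T=ld("top0");S=ld("scene0")
def comps(im,lo,hi,box,n=3):
    hsv=cv2.cvtColor(im,cv2.COLOR_RGB2HSV); m=cv2.inRange(hsv,np.array(lo),np.array(hi))
    x,y,w,h=box; mm=np.zeros_like(m); mm[y:y+h,x:x+w]=m[y:y+h,x:x+w]
    c,_=cv2.findContours(mm,cv2.RETR_EXTERNAL,cv2.CHAIN_APPROX_NONE)
    c=sorted(c,key=cv2.contourArea)[::-1][:n]; return mm,c
def ctr(mm):
    M=cv2.moments(mm,True); return np.array([M['m10'],M['m01']])/M['m00']
# green rim
for nm,f,box in(("top",T,(230,150,100,120)),("scene",S,(195,160,140,110))):
    m,c=comps(f["image"],(60,90,60),(85,255,255),box)
    cc=np.vstack([k for k in c if cv2.contourArea(k)>20])
    if nm=="top":
        P=np.array([plane(f,p[0],71)[:2] for p in cc],np.float32); r=cv2.minAreaRect(P); print(nm,"box",r)
    # brass
for nm,f,box in(("top",T,(258,225,25,25)),("scene",S,(278,205,30,25))):
    m,c=comps(f["image"],(20,80,150),(32,255,255),box); 
    cc=np.vstack(c); r=cv2.minEnclosingCircle(cc);e=cv2.fitEllipse(cc);print(nm,"brass",ctr(m),r,e,"->",plane(f,e[0],75.5))
# red
for nm,f,box in(("top",T,(160,230,40,40)),("scene",S,(230,295,40,50))):
    m,c=comps(f["image"],(0,180,110),(6,255,255),box); print(nm,"red",ctr(m),cv2.minAreaRect(c[0]),m.sum()/255)
    m,c=comps(f["image"],(18,120,150),(32,255,255),box); print(nm,"should",ctr(m),cv2.minAreaRect(np.vstack(c)),plane(f,ctr(m),29))
# stand corners, by hand from crop
cs=[(155+x/4,150+y/4) for x,y in((77,333),(150,359),(119,451),(38,424))]
P=np.array([plane(T,p,24)[:2] for p in cs]);print("stand",P,P.mean(0))
cs=[(220+x/6,295+y/6) for x,y in((52,168),(165,65),(320,180),(195,285))]
P=np.array([plane(S,p,24)[:2] for p in cs]);print("stand",P,P.mean(0))
# slot ends from crops
for f,ps in((T,((461,318),(463,367))),(S,((254.0,0),(0,0)))):
    if f is T:
        a,b=[plane(f,(155+x/4,150+y/4),75.5) for x,y in ps];print(a,b,np.degrees(np.arctan2(*(a-b)[1::-1])))
a,b=[plane(S,(255+(x-360)/6,190+y/6),75.5) for x,y in((540,150),(612,170))];print(a,b,np.degrees(np.arctan2(*(a-b)[1::-1])))
print("ink",plane(T,(370,243),60),"tum",plane(T,(155+100/4,150+75/4),94), "key top sc", plane(S,(220+178/6,295+97/6),70),"key top top",plane(T,(155+82/4,150+391/4),70))
```

```text
top box ((591.32080078125, 4.8860626220703125), (157.26565551757812, 236.65419006347656), 74.20458984375)
top brass [269.97260274 235.39726027] ((270.0, 235.14285278320312), 5.7588582038879395) ((269.949462890625, 235.24526977539062), (9.950274467468262, 10.290767669677734), 110.00198364257812) -> [515.15985626  26.26406317  75.5       ]
scene brass [290.50574713 216.32183908] ((290.5, 216.6999969482422), 6.628823757171631) ((290.537353515625, 216.30238342285156), (8.968796730041504, 12.218567848205566), 80.80596923828125) -> [513.78390289  27.43275131  75.5       ]
top red [175.59459459 247.10810811] ((176.89999389648438, 247.8000030517578), (2.8460497856140137, 7.273237705230713), 18.43494987487793) 37.0
top should [178.2  247.52] ((176.9500274658203, 247.65000915527344), (5.375871658325195, 12.649109840393066), 18.43494987487793) [481.5778911  286.89245746  29.        ]
scene red [249.48837209 315.27906977] ((249.50003051757812, 315.5000305175781), (18.384777069091797, 11.31370735168457), 45.0) 172.0
scene should [250.53448276 324.13793103] ((257.28271484375, 314.3068542480469), (16.60909652709961, 28.98287582397461), 41.633541107177734) [477.16274843 295.04815507  29.        ]
stand [[522.30376764 299.97411208]
 [503.91303859 247.61357192]
 [438.54000048 268.42685758]
 [457.49494911 326.2746332 ]] [480.56293896 285.5722937 ]
stand [[520.37372489 309.5892337 ]
 [505.45603253 257.36489796]
 [436.14820878 274.23437057]
 [455.76857737 326.57210861]] [479.43663589 291.94015271]
[530.99730463  25.50301132  75.5       ] [497.27735112  23.98732598  75.5       ] 2.5736677654408164
[527.38943677  29.17817236  75.5       ] [497.32074545  26.91024388  75.5       ] 4.313362208220104
ink [ 495.1082011 -252.4755225   60.       ] tum [695.91474426 273.47383075  94.        ] key top sc [478.5918842 291.0564941  70.       ] key top top [480.16096794 286.16144827  70.        ]
```

```bash
cat >> h.py <<'E'
def go(x,y,z,yaw,calls=1,cur=None):
    """print shift (tool axes) and turn to reach pose pointing down, from the measured pose"""
    from workcell import env
    s=env.state(); p=np.array(s["ee_pos"]); Rm=R.from_euler('xyz',s["ee_rot"],degrees=True)
    Rt=R.from_euler('xyz',[180,0,yaw],degrees=True)
    rv=(Rm.inv()*Rt).as_rotvec(); dp=np.array([x,y,z])-p
    print("t",round(float(s["time_s"]),2),"pos",p.round(1),"rot",np.round(s["ee_rot"],2),"F",np.round(s["force"],1),"M",np.round(s["torque"],2),"w",round(float(s["gripper_width"]),1),"q6",round(float(s["qpos"][5]),1))
    print("shift",(Rm.inv().apply(dp)).round(1),"turn",rv.round(4),"rows",np.linalg.norm(dp)/50,np.degrees(np.linalg.norm(rv))/8.59)
E
python3 -c "
from h import *
go(480,30,214,40)"
```

```text
t 0.15 pos [ 206.1 -536.4  213.3] rot [-1.800e+02  8.000e-02 -6.898e+01] F [-0.3  1.2  1. ] M [-0.01 -0.04  0.01] w 91.3 q6 -1.1
shift [-4.305e+02 -4.588e+02 -1.000e-01] turn [-1.3000e-03  9.0000e-04 -1.9021e+00] rows 12.582962430592664 12.687282976401267
```

Call:
drive_tool([
  [0,[-430,-459,0],[0,0,-1.9]],
  [0,[-430,-459,0],[0,0,-1.9]],
  [0,[-430,-459,0],[0,0,-1.9]],
  [0,[-430,-459,0],[0,0,-1.9]],
  [0,[-430,-459,0],[0,0,-1.9]],
])

```text
time_s: 0.65
ee_pos: [315.6, -309.9, 213.8]
ee_rot: [-180.0, -0.0, -25.7]
force: [0.2, -0.8, -0.1]
gripper_width: 91.0
```

```bash
python3 -c "
from h import *
go(480,30,214,40)"
```

```text
t 0.65 pos [ 315.6 -309.9  213.8] rot [-1.7999e+02 -1.0000e-02 -2.5700e+01] F [ 0.2 -0.8 -0.1] M [-0.07 -0.06 -0.02] w 91.0 q6 -20.3
shift [ 8.000e-01 -3.776e+02 -1.000e-01] turn [-1.0000e-04 -2.0000e-04 -1.1467e+00] rows 7.55141336095631 7.6487988203409065
```

Call:
drive_tool([
  [0,[0,-378,0],[0,0,-1.147]],
  [0,[0,-378,0],[0,0,-1.147]],
  [0,[0,-378,0],[0,0,-1.147]],
  [0,[0,-378,0],[0,0,-1.147]],
  [0,[0,-378,0],[0,0,-1.147]],
])

```text
time_s: 1.15
ee_pos: [425.2, -85.1, 214.0]
ee_rot: [180.0, -0.0, 17.3]
force: [0.5, -0.9, -0.3]
gripper_width: 91.0
```

```bash
python3 -c "
from h import *
go(480,30,214,40)"
```

```text
t 1.15 pos [425.2 -85.1 214. ] rot [ 1.7998e+02 -1.0000e-02  1.7310e+01] F [ 0.5 -0.9 -0.3] M [-0.06 -0.18  0.02] w 91.0 q6 -30.1
shift [ 86.6 -93.6  -0. ] turn [ 4.000e-04 -2.000e-04 -3.959e-01] rows 2.5497792473214114 2.6408743580150604
```

Call:
drive_tool([
  [0,[87,-94,0],[0,0,-0.396]],
  [0,[87,-94,0],[0,0,-0.396]],
  [0,[87,-94,0],[0,0,-0.396]],
  [0,[87,-94,0],[0,0,-0.396]],
  [0,[87,-94,0],[0,0,-0.396]],
])

```text
time_s: 1.65
ee_pos: [480.3, 28.3, 213.5]
ee_rot: [-180.0, 0.1, 39.7]
force: [-0.5, -0.0, 0.4]
gripper_width: 91.5
```

Run:
```python
from h import *
from workcell import env
go(480,290,150,72)
f=env.grab_frame("wrist"); np.savez("pics/w1.npz",**f); cv2.imwrite("pics/w1.png",f["image"][:,:,::-1])
print(f["origin"],f["orientation"])
```

```text
t 1.65 pos [480.3  28.3 213.5] rot [-1.7998e+02  9.0000e-02  3.9680e+01] F [-0.5 -0.   0.4] M [ 0.03 -0.1  -0.04] w 91.5 q6 -37.6
shift [ 167.  -201.6   63.3] turn [-0.0007  0.0014 -0.5642] rows 5.385841661426055 3.763055845596974
[427.03160648  94.30708934 384.25995164] [1.62671031e+02 9.83639355e-02 3.96948656e+01]
```

View pics/w1.png

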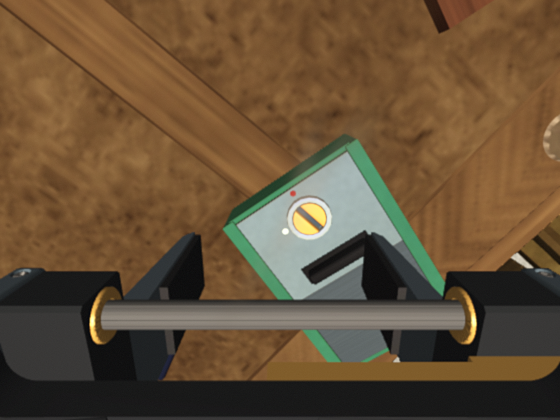

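```bash
cat >> h.py <<'E'
def lockmeas(n,cx,cy,r=26,ztop=75.5):
    f=ld(n); im=f["image"]; hsv=cv2.cvtColor(im,cv2.COLOR_RGB2HSV)
    m=cv2.inRange(hsv,np.array([18,110,120]),np.array([34,255,255])); M=np.zeros_like(m); cv2.circle(M,(cx,cy),r,255,-1); m&=M
    c,_=cv2.findContours(m,cv2.RETR_EXTERNAL,cv2.CHAIN_APPROX_NONE)
    c=[k for k in c if cv2.contourArea(k)>8]; hull=cv2.convexHull(np.vstack(c)); e=cv2.fitEllipse(hull)
    hm=np.zeros_like(m); cv2.fillPoly(hm,[hull],255); slot=hm&~cv2.dilate(m,None,iterations=0)
    ys,xs=np.nonzero(cv2.erode(hm,np.ones((3,3)))&slot)
    P=np.array([plane(f,(x,y),ztop)[:2] for x,y in zip(xs,ys)])
    d=cv2.fitLine(P.astype(np.float32),cv2.DIST_HUBER,0,.01,.01).ravel()
    print("ell",e,"ctr",plane(f,e[0],ztop).round(1),"slot n",len(P),"ctr",d[2:],"ang",np.degrees(np.arctan2(d[1],d[0])))
    Q=np.array([plane(f,p[0],ztop)[:2] for p in hull],np.float32); print("brass circ",cv2.minEnclosingCircle(Q))
E
python3 - <<'E'
from h import *
f=ld("w1"); crop("w1",220,120,180,150,4,"w1c")
lockmeas("w1",310,218,18)
E
```

```text
ell ((309.1772766113281, 218.5415496826172), (30.28668975830078, 32.39692687988281), 74.16268157958984) ctr [515.6  27.9  75.5] slot n 194 ctr [515.45953   28.025692] ang -1.8815693
brass circ ((515.6243286132812, 27.764427185058594), 16.143625259399414)
```

View pics/w1c.png

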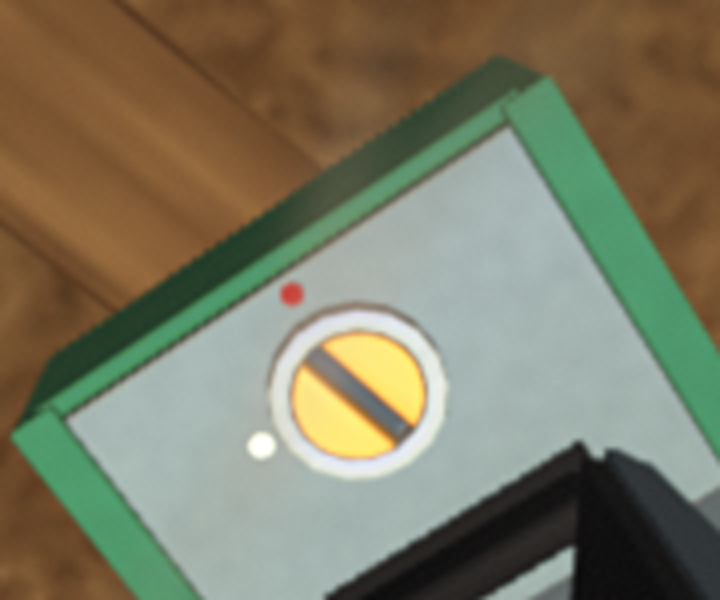

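The wrist view shows the lock at (309,218). It puts the lock centre at (515.5, 28.0), disc radius 16.1 mm, slot at -1.9° and box axis about -15.8°, all consistent with the given sizes. I'll move on to the stand.

Call:
drive_tool([
  [0,[160,-195,15],[0,0,-0.564]],
  [0,[160,-195,15],[0,0,-0.564]],
  [0,[160,-195,15],[0,0,-0.564]],
  [0,[160,-195,15],[0,0,-0.564]],
  [0,[160,-195,15],[0,0,-0.564]],
])

```text
time_s: 2.2
ee_pos: [479.5, 277.7, 199.2]
ee_rot: [180.0, 0.0, 71.9]
force: [0.8, 0.0, 0.3]
gripper_width: 91.5
```

Run:
```python
from h import *
from workcell import env
go(480,290,150,72)
f=env.grab_frame("wrist"); np.savez("pics/w2.npz",**f); cv2.imwrite("pics/w2.png",f["image"][:,:,::-1])
print(f["origin"],f["orientation"])
```

```text
t 2.2 pos [479.5 277.7 199.2] rot [1.7996e+02 2.0000e-02 7.1880e+01] F [0.8 0.  0.3] M [ 0.05 -0.19  0.04] w 91.5 q6 -43.0
shift [11.9 -3.3 49.2] turn [ 0.0006  0.0004 -0.002 ] rows 1.015232170879053 0.014539589879496544
[399.42060463 304.70664155 369.93430387] [1.62625734e+02 3.17120805e-02 7.19011552e+01]
```

View pics/w2.png

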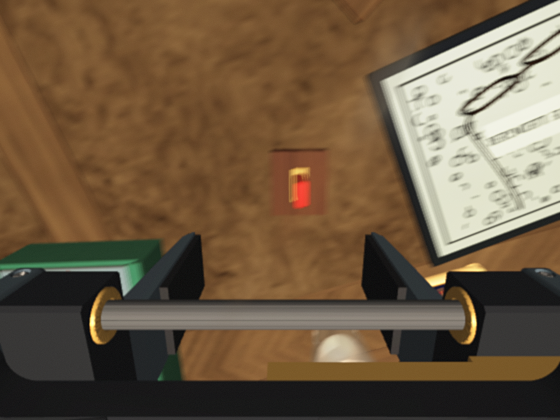

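Run:
```python
from h import *
from workcell import env
f=env.grab_frame("wrist"); np.savez("pics/w3.npz",**f); print(f["origin"])
crop("w3",250,130,100,100,6,"w3c")
im=f["image"]; hsv=cv2.cvtColor(im,cv2.COLOR_RGB2HSV)
m=cv2.inRange(hsv,np.array([0,190,120]),np.array([6,255,255])); m[:, :260]=0;m[:,340:]=0;m[230:]=0
c,_=cv2.findContours(m,0,1); c=max(c,key=cv2.contourArea); print("red",cv2.boundingRect(c),cv2.minAreaRect(c))
```

```text
[399.30079396 310.95064312 369.4023988 ]
red (282, 179, 13, 33) ((288.0, 195.0), (32.0, 12.0), 90.0)
```

View pics/w3c.png

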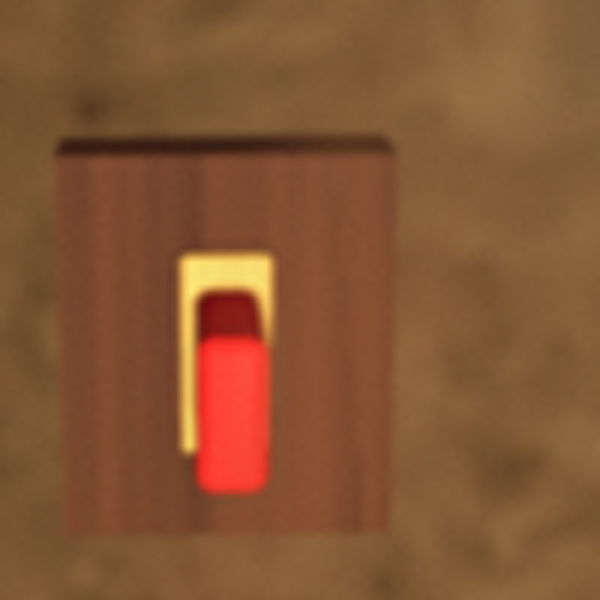

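Run:
```python
from h import *
f=ld("w3"); g=lambda x,y,z: plane(f,(250+x/6-.4,130+y/6-.4),z)[:2]
P=np.array([g(60,153,24),g(393,153,24),g(388,533,24),g(67,533,24)]);print(P.round(1),P.mean(0)); 
print([np.linalg.norm(P[i]-P[(i+1)%4]).round(1) for i in range(4)])
for a,b in((0,3),(1,2)):
  d=P[b]-P[a];print(np.degrees(np.arctan2(d[1],d[0])))
Q=np.array([g(198,338,70),g(268,338,70),g(268,493,70),g(198,493,70)]);print(Q.round(1),Q.mean(0),[np.linalg.norm(Q[i]-Q[(i+1)%4]).round(1) for i in range(4)])
q=np.array([g(180,253,29),g(274,253,29)]);d=q[1]-q[0];print("shoulder width",np.linalg.norm(d),"mid+18",q.mean(0)+18*np.array([.951,-.309]))
T=ld("top0");S=ld("scene0")
print("tri keytop",tri(f,(250+233/6-.4,130+415/6-.4),S,(220+178/6-.4,295+97/6-.4)))
go(480,289,37,72)
```

```text
[[439.9 274.8]
 [457.8 329.9]
 [524.7 309.3]
 [506.3 253. ]] [482.19321807 291.76344209]
[np.float64(58.0), np.float64(70.0), np.float64(59.2), np.float64(69.9)]
-18.115698988458036
-17.073763366203263
[[468.2 290.5]
 [471.5 300.9]
 [495.6 293.3]
 [492.2 282.7]] [481.87668848 291.86167576] [np.float64(10.9), np.float64(25.3), np.float64(11.1), np.float64(25.3)]
shoulder width 16.367420529033694 mid+18 [481.82157709 291.67375457]
tri keytop [479.94280479 291.92188712  72.40723774]
t 2.3 pos [479.2 281.2 198.5] rot [-1.7995e+02 -9.0000e-02  7.2100e+01] F [ 1.2 -0.9  1.1] M [ 0.03 -0.11  0.05] w 91.5 q6 -43.0
shift [  7.5  -1.6 161.5] turn [-0.0008 -0.0015  0.0018] rows 3.233044819555285 0.016882210403727445
```

Run:
```python
from h import *
go(481.5,291.8,34,72.2)
```

```text
t 2.3 pos [479.2 281.2 198.5] rot [-1.7995e+02 -9.0000e-02  7.2100e+01] F [ 1.2 -0.9  1.1] M [ 0.03 -0.11  0.05] w 91.5 q6 -43.0
shift [ 10.6  -1.  164.5] turn [-0.0008 -0.0015 -0.0017] rows 3.296392479223187 0.016208455138766863
```

Call:
drive_tool([
  [0,[10.6,-1,40],[0,0,0]],
  [0,[10.6,-1,80],[0,0,0]],
  [0,[10.6,-1,110],[0,0,0]],
  [0,[10.6,-1,110],[0,0,0]],
  [0,[10.6,-1,110],[0,0,0]],
], squeeze=40)

```text
time_s: 2.8
ee_pos: [482.4, 286.7, 89.7]
ee_rot: [180.0, 0.0, 71.8]
force: [-0.1, 0.3, 0.5]
gripper_width: 91.2
```

Run:
```python
from h import *
from workcell import env
go(481.5,291.8,34,72.2)
f=env.grab_frame("wrist"); np.savez("pics/w4.npz",**f); cv2.imwrite("pics/w4.png",f["image"][:,:,::-1])
```

```text
t 2.8 pos [482.4 286.7  89.7] rot [1.7999e+02 2.0000e-02 7.1830e+01] F [-0.1  0.3  0.5] M [ 0.12 -0.14  0.01] w 91.2 q6 -42.3
shift [ 4.6 -2.5 55.7] turn [ 0.0002  0.0004 -0.0065] rows 1.1192347304185106 0.04338540415455776
```

View pics/w4.png

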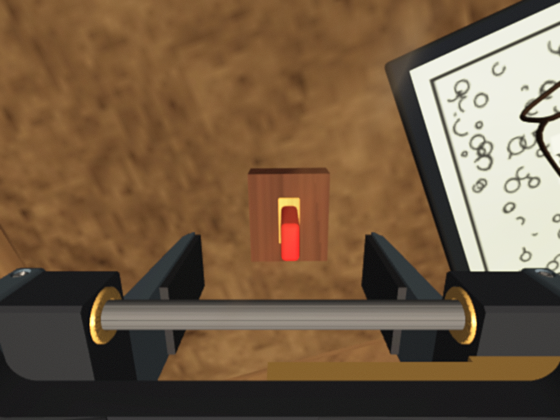

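The key is at (290,240) between the fingers. Its offset of about 5 mm along tool x agrees with the computed 4.6 mm.

Call:
drive_tool([
  [0,[4.6,-2.5,15],[0,0,-0.006]],
  [0,[4.6,-2.5,40],[0,0,-0.006]],
  [0,[4.6,-2.5,55.5],[0,0,-0.006]],
  [0,[4.6,-2.5,55.5],[0,0,-0.006]],
  [0,[4.6,-2.5,55.5],[0,0,-0.006]],
])

```text
time_s: 3.35
ee_pos: [482.1, 293.6, 35.5]
ee_rot: [179.9, -0.1, 72.3]
force: [0.3, -0.9, 1.1]
gripper_width: 91.2
```

Run:
```python
from h import *
from workcell import env
go(481.5,291.8,34,72.2)
f=env.grab_frame("wrist"); np.savez("pics/w5.npz",**f); cv2.imwrite("pics/w5.png",f["image"][:,:,::-1])
```

```text
t 3.35 pos [482.1 293.6  35.5] rot [ 1.7987e+02 -1.3000e-01  7.2270e+01] F [ 0.3 -0.9  1.1] M [ 0.09 -0.19 -0.02] w 91.2 q6 -42.1
shift [-1.9 -0.1  1.4] turn [ 0.0023 -0.0023  0.0013] rows 0.047631811523133435 0.023060209355186254
```

View pics/w5.png

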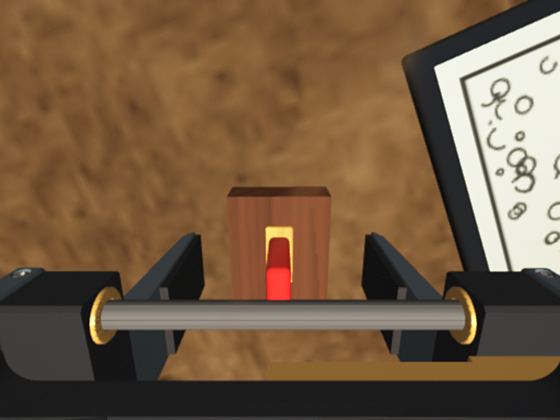

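The key at column 279 is about 2 mm left of the finger centre at column 283. I'll correct that, then close.

Call:
drive_tool([
  [0,[-1.9,0,1],[0,0,0]],
  [0.5,[-1.9,0,1],[0,0,0]],
  [1,[-1.9,0,1],[0,0,0]],
  [1,[-1.9,0,1],[0,0,0]],
  [1,[-1.9,0,1],[0,0,0]],
], squeeze=40)

```text
time_s: 3.9
ee_pos: [480.3, 291.5, 32.7]
ee_rot: [180.0, 0.0, 72.3]
force: [0.5, -0.4, -0.1]
gripper_width: 62.2
```

Call:
drive_tool([
  [1,[0,0,0],[0,0,0]],
  [1,[0,0,0],[0,0,0]],
  [1,[0,0,0],[0,0,0]],
  [1,[0,0,0],[0,0,0]],
  [1,[0,0,0],[0,0,0]],
])

```text
time_s: 4.4
ee_pos: [480.2, 291.4, 32.5]
ee_rot: [-180.0, 0.0, 72.3]
force: [0.4, 0.3, -0.6]
gripper_width: 22.1
```

Run:
```python
from h import *
from workcell import env
go(481.5,291.8,34,72.2)
```

```text
t 4.4 pos [480.2 291.4  32.5] rot [-1.80e+02  1.00e-02  7.23e+01] F [ 0.4  0.3 -0.6] M [ 0.05 -0.14 -0.  ] w 22.1 q6 -42.2
shift [ 0.8  1.1 -1.5] turn [-0.      0.0002  0.0018] rows 0.0399070736788646 0.012086068167944105
```

Call:
drive_tool([
  [1,[0.4,1,-1],[0,0,0]],
  [1,[0.4,1,-1],[0,0,0]],
  [1,[0.4,1,-1],[0,0,0]],
  [1,[0.4,1,-1],[0,0,0]],
  [1,[0.4,1,-1],[0,0,0]],
])

```text
time_s: 4.9
ee_pos: [481.6, 291.6, 33.7]
ee_rot: [180.0, -0.0, 72.3]
force: [1.3, -0.1, 0.1]
gripper_width: 11.6
```

Run:
```python
from h import *
from workcell import env
go(481.5,291.8,110,72.2)
```

```text
t 4.9 pos [481.6 291.6  33.7] rot [ 1.7997e+02 -2.0000e-02  7.2310e+01] F [ 1.3 -0.1  0.1] M [ 0.11 -0.22  0.03] w 11.6 q6 -42.3
shift [  0.2  -0.1 -76.3] turn [ 0.0005 -0.0003  0.0019] rows 1.5260943255552135 0.013216945833128558
```

Call:
drive_tool([
  [1,[0,0,-20],[0,0,0]],
  [1,[0,0,-60],[0,0,0]],
  [1,[0,0,-100],[0,0,0]],
  [1,[0,0,-120],[0,0,0]],
  [1,[0,0,-120],[0,0,0]],
])

```text
time_s: 5.4
ee_pos: [482.9, 292.5, 156.8]
ee_rot: [179.7, -0.3, 72.3]
force: [0.7, -0.4, -0.8]
gripper_width: 12.1
```

Run:
```python
from h import *
from workcell import env
go(515,28,140,-91.9)
f=env.grab_frame("wrist"); np.savez("pics/w6.npz",**f); cv2.imwrite("pics/w6.png",f["image"][:,:,::-1])
```

```text
t 5.4 pos [482.9 292.5 156.8] rot [179.74  -0.29  72.31] F [ 0.7 -0.4 -0.8] M [ 0.07 -0.19  0.03] w 12.1 q6 -42.3
shift [-242.3  110.9   16.1] turn [-0.0063 -0.0075  2.866 ] rows 5.339644321071504 19.11618872035496
```

View pics/w6.png

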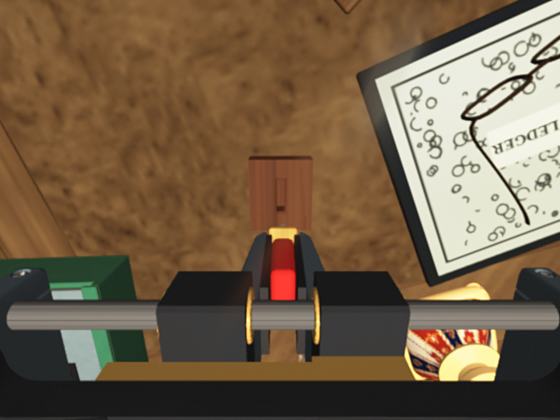

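Call:
drive_tool([
  [1,[-242,111,0],[0,0,2.86]],
  [1,[-242,111,0],[0,0,2.86]],
  [1,[-242,111,0],[0,0,2.86]],
  [1,[-242,111,0],[0,0,2.86]],
  [1,[-242,111,0],[0,0,2.86]],
])

```text
time_s: 5.95
ee_pos: [510.0, 41.5, 151.4]
ee_rot: [-179.9, 0.2, 29.0]
force: [0.2, -0.2, -0.4]
gripper_width: 11.4
```

Run:
```python
from h import *
go(515,28,130,-91.9)
f=ld("w6"); c=(281,194); print(plane(f,c,24))
im=f["image"]; crop("w6",240,145,80,80,6,"w6c")
```

```text
t 5.95 pos [510.   41.5 151.4] rot [-179.9     0.22   29.01] F [ 0.2 -0.2 -0.4] M [ 0.03 -0.19 -0.02] w 11.4 q6 -25.6
shift [-2.1 14.2 21.4] turn [0.0029 0.0041 2.1102] rows 0.5155868967280118 14.075143342793377
[480.4681448  293.14965401  24.        ]
```

View pics/w6c.png

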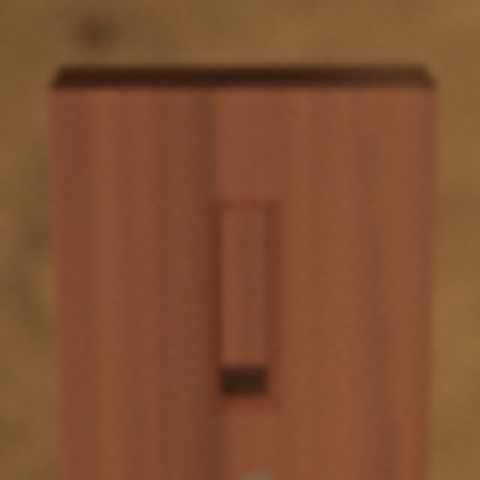

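Call:
drive_tool([
  [1,[-2,14,15],[0,0,2.11]],
  [1,[-2,14,15],[0,0,2.11]],
  [1,[-2,14,15],[0,0,2.11]],
  [1,[-2,14,15],[0,0,2.11]],
  [1,[-2,14,15],[0,0,2.11]],
])

```text
time_s: 6.45
ee_pos: [515.1, 30.0, 136.2]
ee_rot: [179.9, 0.3, -14.0]
force: [0.4, -0.2, -0.0]
gripper_width: 11.9
```

Call:
drive_tool([
  [1,[0,0,0],[0,0,1.35]],
  [1,[0,0,0],[0,0,1.35]],
  [1,[0,0,0],[0,0,1.35]],
  [1,[0,0,0],[0,0,1.35]],
  [1,[0,0,0],[0,0,1.35]],
])

```text
time_s: 6.95
ee_pos: [515.1, 30.1, 136.3]
ee_rot: [179.8, 0.1, -57.0]
force: [0.5, -0.4, -0.2]
gripper_width: 11.8
```

Run:
```python
from h import *
go(515,28,130,-91.9)
f=ld("w6"); print(plane(f,(280.5,195.5),24))
```

```text
t 6.95 pos [515.1  30.1 136.3] rot [ 1.7977e+02  1.3000e-01 -5.6960e+01] F [ 0.5 -0.4 -0.2] M [ 0.   -0.02 -0.02] w 11.8 q6 59.0
shift [1.8 1.2 6.3] turn [0.0047 0.001  0.6098] rows 0.13275849073197554 4.067422411816822
[481.73188537 292.24502397  24.        ]
```

Call:
drive_tool([
  [1,[1.8,1.2,6],[0.005,0,0.61]],
  [1,[1.8,1.2,6],[0.005,0,0.61]],
  [1,[1.8,1.2,6],[0.005,0,0.61]],
  [1,[1.8,1.2,6],[0.005,0,0.61]],
  [1,[1.8,1.2,6],[0.005,0,0.61]],
])

```text
time_s: 7.45
ee_pos: [515.2, 28.0, 130.5]
ee_rot: [-180.0, 0.1, -91.6]
force: [0.2, -0.8, -0.3]
gripper_width: 12.0
```

Run:
```python
from h import *
from workcell import env
go(515.3,27.8,110,-91.9)
for n,o in(("wrist","w7"),("scene","s7")):
    f=env.grab_frame(n); np.savez(f"pics/{o}.npz",**f)
cv2.imwrite("pics/w7.png",ld("w7")["image"][:,:,::-1])
crop("s7",250,150,100,100,6,"s7c")
```

```text
t 7.45 pos [515.2  28.  130.5] rot [-1.7998e+02  7.0000e-02 -9.1570e+01] F [ 0.2 -0.8 -0.3] M [0.08 0.01 0.01] w 12.0 q6 93.3
shift [ 0.2 -0.1 20.5] turn [-0.0004  0.0012  0.0057] rows 0.41055604493565345 0.038782232035233594
```

View pics/w7.png

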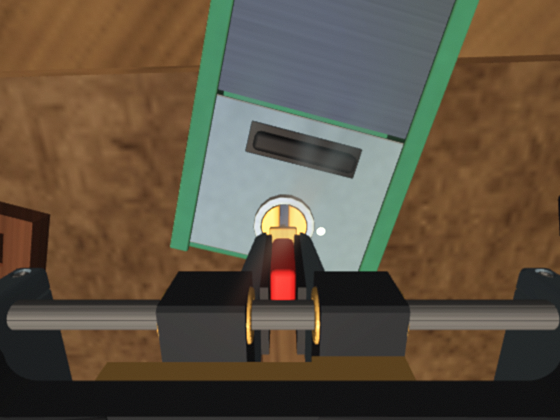

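View pics/s7c.png

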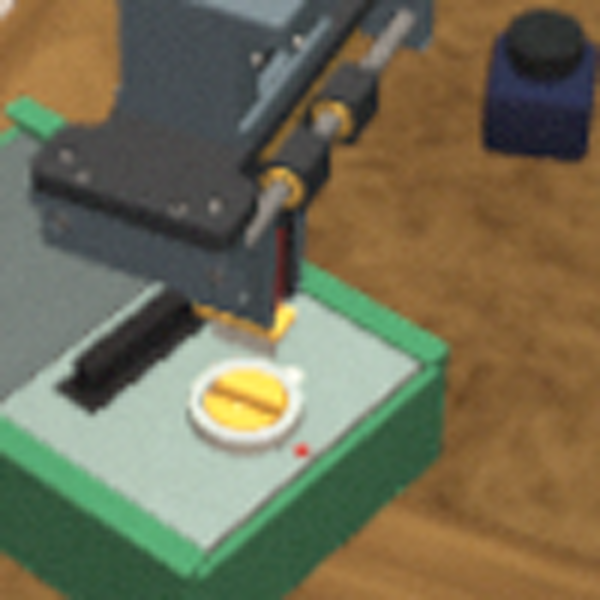

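Run:
```python
from h import *
S=ld("s7");W=ld("w7")
print("tip proj",(proj(S,(515.2,28,104.8))-[250,150])*6, "ends",[(proj(S,(515.2+d,28,104.8))-[250,150])*6 for d in(-13,13)])
print("lock proj",(proj(S,(515.4,27.8,75.5))-[250,150])*6)
c=(249/6+250-.4,399/6+150-.4); print("lock scene",plane(S,c,75.5))
crop("w7",235,170,100,100,6,"w7c")
```

```text
tip proj [239.43860447 344.81328201] ends [array([270.14657  , 355.1042429]), array([208.97284647, 334.60349056])]
lock proj [239.09304904 397.14960861]
lock scene [512.86931783  26.26886651  75.5       ]
```

View pics/w7c.png

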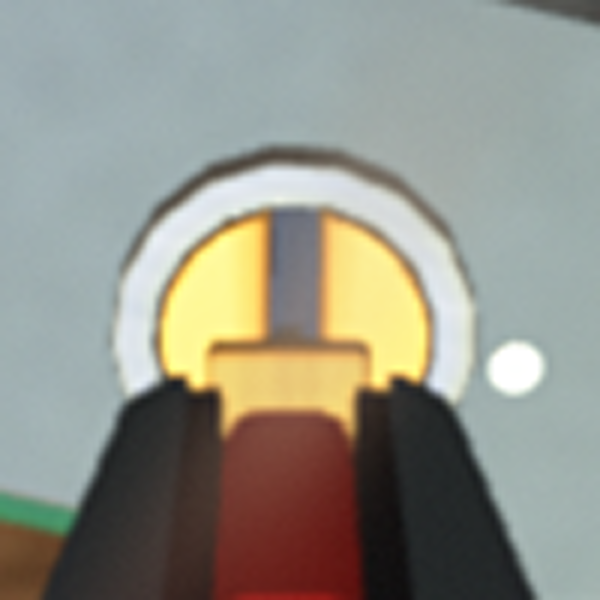

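Call:
drive_tool([
  [1,[0.8,0.8,10],[0,0,0.003]],
  [1,[0.8,0.8,20],[0,0,0.003]],
  [1,[0.8,0.8,25],[0,0,0.003]],
  [1,[0.8,0.8,28],[0,0,0.003]],
  [1,[0.8,0.8,28],[0,0,0.003]],
])

```text
time_s: 8.05
ee_pos: [515.7, 27.3, 104.0]
ee_rot: [-179.8, 0.1, -91.7]
force: [-1.5, 0.6, -0.6]
gripper_width: 11.7
```

Run:
```python
from h import *
from workcell import env
go(514.4,27.2,94,-91.8)
f=env.grab_frame("scene"); np.savez(f"pics/s8.npz",**f)
crop("s8",250,170,80,80,7,"s8c")
```

```text
t 8.05 pos [515.7  27.3 104. ] rot [-1.798e+02  8.000e-02 -9.171e+01] F [-1.5  0.6 -0.6] M [ 0.01  0.   -0.02] w 11.7 q6 93.4
shift [0.1 1.3 9.9] turn [-0.0035  0.0014  0.0015] rows 0.20067293205992054 0.027188542002738215
```

View pics/s8c.png

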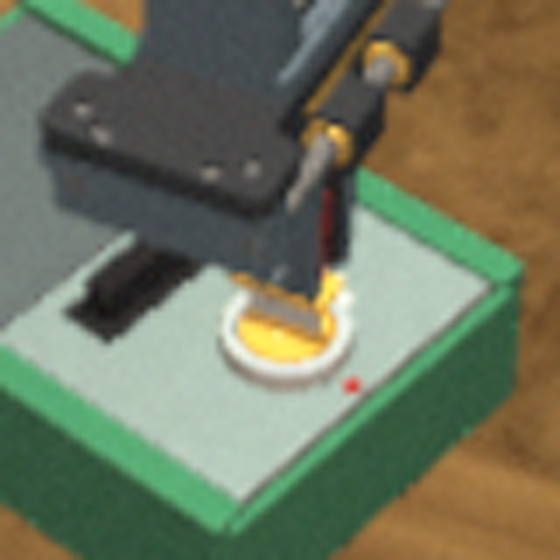

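The blade is just above the slot and lined up with it, its lower edge running from (245,295) to (327,332) in the crop. I'll lower it.

Call:
drive_tool([
  [1,[0,1.3,3],[0,0,0]],
  [1,[0,1.3,6],[0,0,0]],
  [1,[0,1.3,9],[0,0,0]],
  [1,[0,1.3,10],[0,0,0]],
  [1,[0,1.3,10],[0,0,0]],
])

```text
time_s: 8.6
ee_pos: [514.6, 27.3, 94.4]
ee_rot: [-179.8, 0.1, -91.7]
force: [0.4, 0.2, -1.2]
gripper_width: 12.3
```

Run:
```python
from h import *
from workcell import env
go(514.4,27.2,94,-91.8)
f=env.grab_frame("scene"); np.savez(f"pics/s9.npz",**f)
crop("s9",250,170,80,80,7,"s9c")
```

```text
t 8.6 pos [514.6  27.3  94.4] rot [-1.7975e+02  8.0000e-02 -9.1730e+01] F [ 0.4  0.2 -1.2] M [-0.02  0.02 -0.02] w 12.3 q6 93.4
shift [0.1 0.2 0.4] turn [-0.0043  0.0014  0.0012] rows 0.009282221904782917 0.03155516137848497
```

View pics/s9c.png

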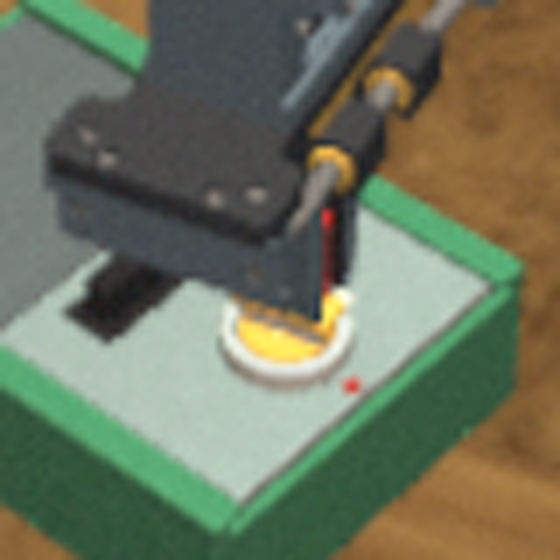

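The blade is in the slot, with no contact force. I'll go 1 mm deeper and start turning anticlockwise, which is negative tool z.

Call:
drive_tool([
  [1,[0,0,1],[0,0,-0.05]],
  [1,[0,0,1],[0,0,-0.15]],
  [1,[0,0,1],[0,0,-0.25]],
  [1,[0,0,1],[0,0,-0.3]],
  [1,[0,0,1],[0,0,-0.3]],
])

```text
time_s: 9.15
ee_pos: [514.9, 27.2, 93.7]
ee_rot: [-179.7, -0.0, -74.5]
force: [0.7, -1.4, -1.2]
gripper_width: 11.7
```

Run:
```python
from h import *
go(514.4,27.2,93.5,-22)
```

```text
t 9.15 pos [514.9  27.2  93.7] rot [-1.797e+02 -2.000e-02 -7.455e+01] F [ 0.7 -1.4 -1.2] M [-0.1   0.03 -0.04] w 11.7 q6 76.2
shift [-0.1  0.4  0.2] turn [-0.0047 -0.0027 -0.9171] rows 0.00972126621044764 6.117478021229382
```

Call:
drive_tool([
  [1,[0,0,0],[0,0,-0.1]],
  [1,[0,0,0],[0,0,-0.2]],
  [1,[0,0,0],[0,0,-0.3]],
  [1,[0,0,0],[0,0,-0.4]],
  [1,[0,0,0],[0,0,-0.5]],
])

```text
time_s: 9.65
ee_pos: [514.9, 27.2, 93.6]
ee_rot: [-179.8, -0.2, -45.7]
force: [-0.5, -0.2, -1.2]
gripper_width: 12.0
```

Call:
drive_tool([
  [1,[0,0,0],[0,0,-0.1]],
  [1,[0,0,0],[0,0,-0.2]],
  [1,[0,0,0],[0,0,-0.3]],
  [1,[0,0,0],[0,0,-0.38]],
  [1,[0,0,0],[0,0,-0.42]],
])

```text
time_s: 10.15
ee_pos: [515.0, 27.1, 93.7]
ee_rot: [-179.8, -0.3, -21.8]
force: [0.4, -0.4, -1.6]
gripper_width: 11.5
```

Run:
```python
from h import *
from workcell import env
go(514.4,27.2,93.5,-22)
f=env.grab_frame("scene"); np.savez(f"pics/s10.npz",**f)
crop("s10",250,170,80,80,7,"s10c")
f=env.grab_frame("wrist"); np.savez(f"pics/w10.npz",**f)
crop("w10",220,150,140,110,5,"w10c")
```

```text
t 10.15 pos [515.   27.1  93.7] rot [-179.84   -0.27  -21.77] F [ 0.4 -0.4 -1.6] M [-0.25 -0.14 -0.03] w 11.5 q6 23.4
shift [-0.6  0.1  0.2] turn [-0.0028 -0.0047  0.004 ] rows 0.012549033018756407 0.045026139464005084
```

View pics/s10c.png

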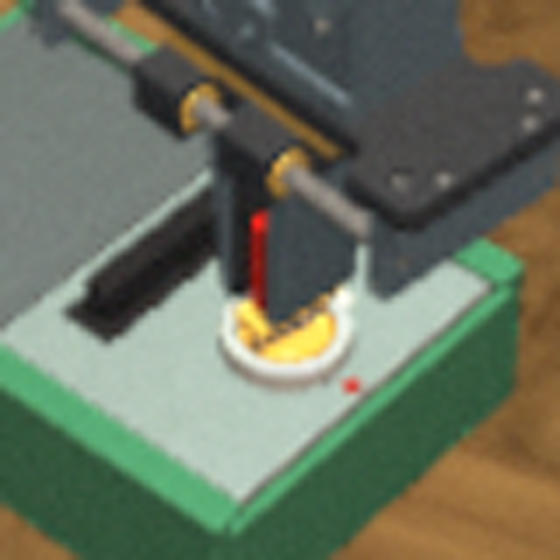

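View pics/w10c.png

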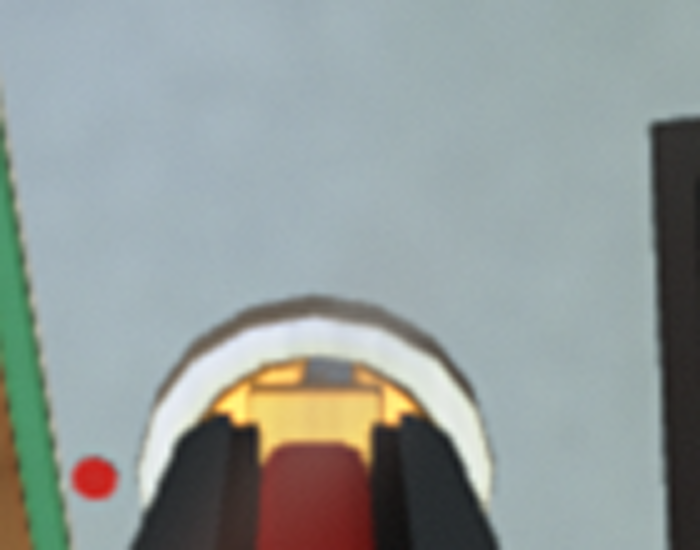

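Call:
drive_tool([
  [1,[0,0,0],[0,0,-0.04]],
  [1,[0,0,0],[0,0,-0.08]],
  [1,[0,0,0],[0,0,-0.11]],
  [1,[0,0,0],[0,0,-0.13]],
  [1,[0,0,0],[0,0,-0.13]],
])

```text
time_s: 10.75
ee_pos: [515.0, 27.1, 93.7]
ee_rot: [-179.9, -0.3, -14.4]
force: [0.8, -1.8, -0.9]
gripper_width: 12.0
```

Run:
```python
from h import *
from workcell import env
go(514.4,27.2,93.5,-15)
f=env.grab_frame("wrist"); np.savez(f"pics/w11.npz",**f)
crop("w11",220,150,140,110,5,"w11c")
```

```text
t 10.75 pos [515.   27.1  93.7] rot [-179.87   -0.29  -14.44] F [ 0.8 -1.8 -0.9] M [-0.42 -0.25 -0.11] w 12.0 q6 16.1
shift [-0.6  0.1  0.2] turn [-0.0023 -0.005   0.0098] rows 0.012661630863071715 0.0749835355406902
```

View pics/w11c.png

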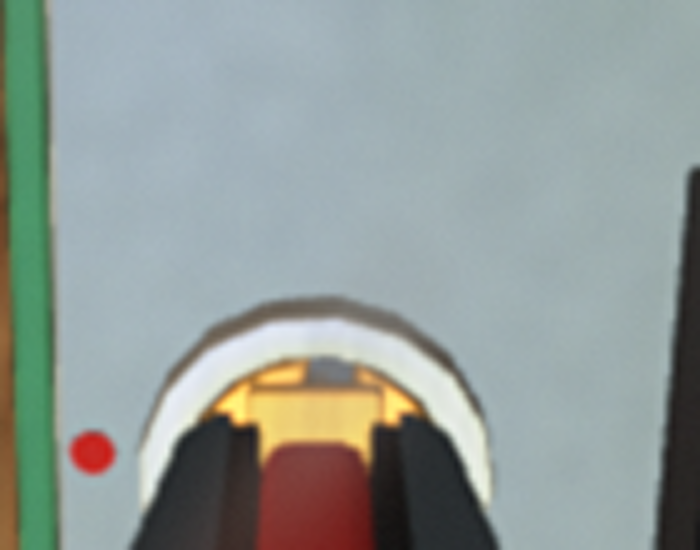

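The torque has risen to -0.11 N m. Allowing for blade slack, the key angle matches the 83° stop. I'll nudge it a little more to confirm.

Call:
drive_tool([
  [1,[0,0,0],[0,0,-0.02]],
  [1,[0,0,0],[0,0,-0.03]],
  [1,[0,0,0],[0,0,-0.03]],
  [1,[0,0,0],[0,0,-0.03]],
  [1,[0,0,0],[0,0,-0.03]],
])

```text
time_s: 11.3
ee_pos: [515.0, 27.2, 93.7]
ee_rot: [-179.9, -0.3, -12.7]
force: [0.9, -3.0, -0.9]
gripper_width: 11.8
```

Run:
```python
from h import *
go(514.9+80*np.cos(np.radians(15.8)),27.1-80*np.sin(np.radians(15.8)),93.7,-13.5)
```

```text
t 11.3 pos [515.   27.2  93.7] rot [-179.88   -0.29  -12.67] F [ 0.9 -3.  -0.9] M [-0.69 -0.43 -0.3 ] w 11.8 q6 14.3
shift [79.8  4.5  0.3] turn [-0.0022 -0.005   0.0145] rows 1.5987107059032146 0.10315602773989198
```

Torque is now -0.3 N m, so the lock is firmly at its stop. I'll ease off slightly and slide the lid with the key.

Call:
drive_tool([
  [1,[5,0.3,0],[0,0,0.03]],
  [1,[15,0.8,0],[0,0,0.03]],
  [1,[26,1.4,0],[0,0,0.03]],
  [1,[36,2,0],[0,0,0.03]],
  [1,[42,2.4,0],[0,0,0.03]],
])

```text
time_s: 11.8
ee_pos: [556.4, 15.4, 93.5]
ee_rot: [-179.9, -0.3, -14.4]
force: [-2.1, -0.9, 0.6]
gripper_width: 11.9
```

Run:
```python
from h import *
go(514.9+85*np.cos(np.radians(15.8)),27.1-85*np.sin(np.radians(15.8)),93.7,-14.4)
```

```text
t 11.8 pos [556.4  15.4  93.5] rot [-179.86   -0.26  -14.39] F [-2.1 -0.9  0.6] M [-0.29  0.37 -0.07] w 11.9 q6 14.7
shift [41.8  1.1  0. ] turn [-0.0024 -0.0045  0.0001] rows 0.8368000645246427 0.033924187422217825
```

Force is about 2 N along the slide, as expected. I'll continue.

Call:
drive_tool([
  [1,[10,0.3,0],[0,0,0]],
  [1,[20,0.6,0],[0,0,0]],
  [1,[30,0.8,0],[0,0,0]],
  [1,[38,1,0],[0,0,0]],
  [1,[42,1.1,0],[0,0,0]],
])

```text
time_s: 12.3
ee_pos: [596.5, 3.9, 93.7]
ee_rot: [-179.9, -0.3, -14.4]
force: [-2.5, -1.3, -0.4]
gripper_width: 11.9
```

Call:
drive_tool([
  [1,[2,0,0],[0,0,0]],
  [1,[4,0,0],[0,0,0]],
  [1,[6,0,0],[0,0,0]],
  [1,[7,0,0],[0,0,0]],
  [1,[7,0,0],[0,0,0]],
])

```text
time_s: 12.8
ee_pos: [601.8, 2.5, 93.7]
ee_rot: [-179.9, -0.2, -14.4]
force: [-3.4, -1.8, -2.2]
gripper_width: 12.1
```

Run:
```python
from h import *
from workcell import env
go(514.9+90*np.cos(np.radians(15.8)),27.1-90*np.sin(np.radians(15.8)),93.7,-14.4)
for n,o in(("scene","s12"),("top","t12")):
    f=env.grab_frame(n); np.savez(f"pics/{o}.npz",**f)
crop("s12",200,150,130,110,5,"s12c")
```

```text
t 12.8 pos [601.8   2.5  93.7] rot [-1.7989e+02 -1.7000e-01 -1.4380e+01] F [-3.4 -1.8 -2.2] M [-0.34  0.53 -0.06] w 12.1 q6 13.4
shift [-0.3  0.  -0. ] turn [-0.002  -0.003   0.0004] rows 0.005733176898246687 0.024021311613937824
```

View pics/s12c.png

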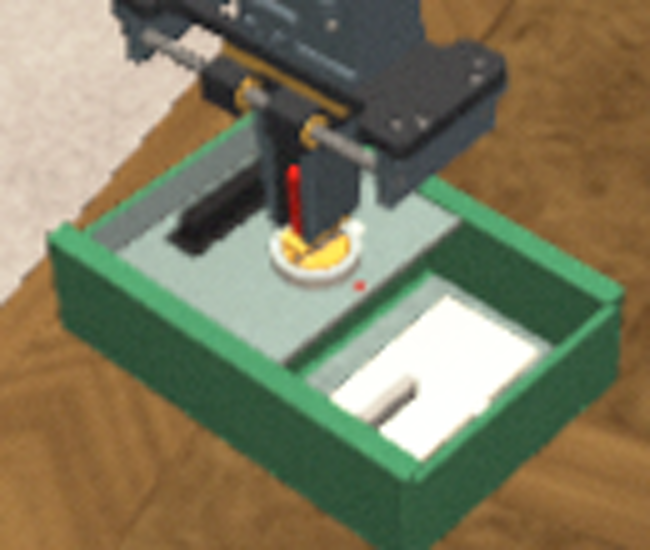

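The lid is open and the box interior is visible. I'll push a bit further to feel the stop.

Call:
drive_tool([
  [1,[1,0,0],[0,0,0]],
  [1,[2,0,0],[0,0,0]],
  [1,[2.5,0,0],[0,0,0]],
  [1,[2.5,0,0],[0,0,0]],
  [1,[2.5,0,0],[0,0,0]],
])

```text
time_s: 13.4
ee_pos: [602.0, 2.4, 93.6]
ee_rot: [-179.9, 0.1, -14.4]
force: [-7.6, 0.1, 0.8]
gripper_width: 11.6
```

Run:
```python
from h import *
go(514.9+90*np.cos(np.radians(15.8)),27.1-90*np.sin(np.radians(15.8)),93.7,-14.4)
```

```text
t 13.4 pos [602.    2.4  93.6] rot [-1.799e+02  1.100e-01 -1.439e+01] F [-7.6  0.1  0.8] M [-0.07  1.55 -0.08] w 11.6 q6 13.4
shift [-0.6 -0.  -0.1] turn [-0.0018  0.002   0.0002] rows 0.01152262417771079 0.017632495632377405
```

The lid is at its stop: force -7.6 N and no further travel. I'll relieve the push and the twist, then lift straight out.

Call:
drive_tool([
  [1,[-2,0,0],[0,0,0.03]],
  [1,[-3.2,0,0],[0,0,0.06]],
  [1,[-3.2,0,0],[0,0,0.06]],
  [1,[-3.2,0,0],[0,0,0.06]],
  [1,[-3.2,0,0],[0,0,0.06]],
])

```text
time_s: 13.9
ee_pos: [602.5, 3.1, 94.5]
ee_rot: [-179.8, -0.3, -17.8]
force: [-1.0, 1.7, -0.5]
gripper_width: 11.9
```

Run:
```python
from h import *
go(601,2.4,140,-17.8)
```

```text
t 13.9 pos [602.5   3.1  94.5] rot [-179.77   -0.33  -17.8 ] F [-1.   1.7 -0.5] M [ 0.21  0.2  -0.03] w 11.9 q6 16.9
shift [ -1.    1.  -45.5] turn [-0.004  -0.0058 -0.    ] rows 0.9104289417803586 0.0470329339214147
```

Call:
drive_tool([
  [1,[0,0,-6],[0,0,0]],
  [1,[0,0,-14],[0,0,0]],
  [1,[0,0,-30],[0,0,0]],
  [1,[0,0,-55],[0,0,0]],
  [1,[0,0,-60],[0,0,0]],
])

```text
time_s: 14.4
ee_pos: [603.9, 2.5, 157.7]
ee_rot: [-179.7, -0.7, -17.8]
force: [-0.1, 0.3, 0.1]
gripper_width: 11.8
```

Run:
```python
from h import *
from workcell import env
go(481.6,291.6,154,72.3)
for n,o in(("scene","s13"),("wrist","w13")):
    f=env.grab_frame(n); np.savez(f"pics/{o}.npz",**f)
crop("s13",200,130,130,130,5,"s13c")
cv2.imwrite("pics/w13.png",ld("w13")["image"][:,:,::-1])
```

```text
t 14.4 pos [603.9   2.5 157.7] rot [-179.72   -0.67  -17.82] F [-0.1  0.3  0.1] M [-0.02 -0.14 -0.  ] w 11.8 q6 16.9
shift [-204.9 -237.8    2.5] turn [ 0.0054 -0.013  -1.5728] rows 6.278713957225182 10.491110434608018
```

View pics/s13c.png

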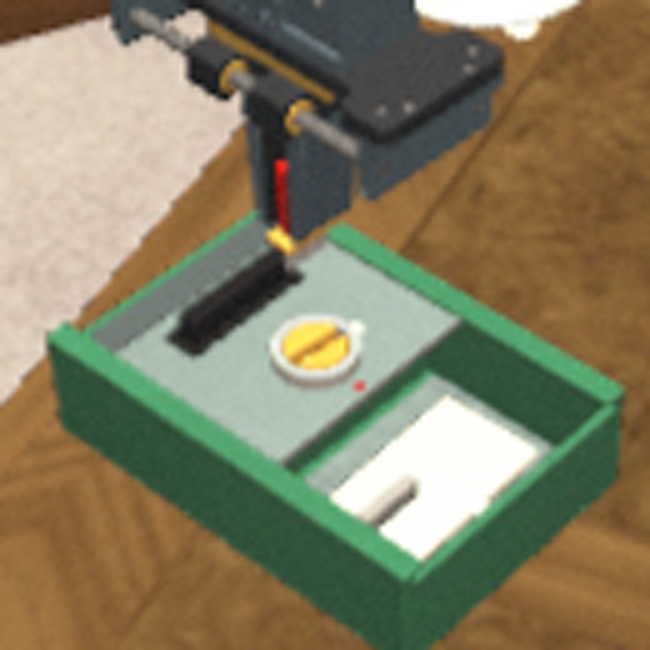

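View pics/w13.png

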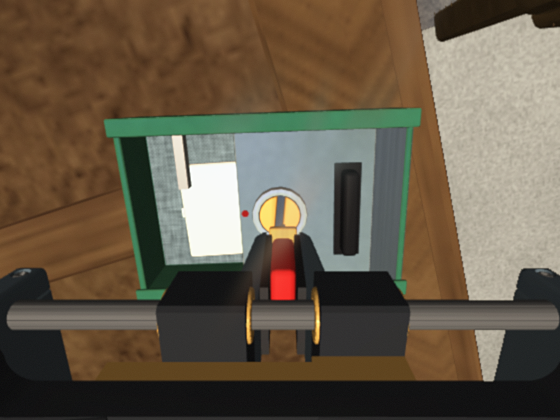

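Call:
drive_tool([
  [1,[-205,-238,2],[0.005,-0.013,-1.572]],
  [1,[-205,-238,2],[0.005,-0.013,-1.572]],
  [1,[-205,-238,2],[0.005,-0.013,-1.572]],
  [1,[-205,-238,2],[0.005,-0.013,-1.572]],
  [1,[-205,-238,2],[0.005,-0.013,-1.572]],
])

```text
time_s: 15.0
ee_pos: [502.6, 234.2, 151.0]
ee_rot: [-179.8, 0.1, 25.5]
force: [0.5, 0.9, -0.6]
gripper_width: 11.9
```

Run:
```python
from h import *
go(481.6,291.6,150,72.3)
lockmeas("w13",279,213,27)
```

```text
t 15.0 pos [502.6 234.2 151. ] rot [-1.798e+02  8.000e-02  2.549e+01] F [ 0.5  0.9 -0.6] M [ 0.01 -0.08  0.03] w 11.9 q6 -1.9
shift [  5.8 -60.8   1.3] turn [-0.0039 -0.     -0.8171] rows 1.2225098020705523 5.449869530735773
ell ((279.6942138671875, 218.20040893554688), (39.20753860473633, 45.1608772277832), 169.14503479003906) ctr [602.    1.1  75.5] slot n 356 ctr [603.25256    4.218604] ang 71.91575
brass circ ((601.6952514648438, 0.6604864597320557), 18.67926025390625)
```

Call:
drive_tool([
  [1,[5.8,-61,0],[-0.004,0,-0.817]],
  [1,[5.8,-61,0],[-0.004,0,-0.817]],
  [1,[5.8,-61,0],[-0.004,0,-0.817]],
  [1,[5.8,-61,0],[-0.004,0,-0.817]],
  [1,[5.8,-61,0],[-0.004,0,-0.817]],
])

```text
time_s: 15.5
ee_pos: [482.6, 290.6, 151.1]
ee_rot: [-180.0, 0.0, 68.5]
force: [0.8, 0.5, -0.0]
gripper_width: 12.0
```

Run:
```python
from h import *
go(481.6,291.7,64,72.3)
```

```text
t 15.5 pos [482.6 290.6 151.1] rot [-1.7998e+02  4.0000e-02  6.8530e+01] F [ 0.8  0.5 -0. ] M [ 0.01 -0.13  0.02] w 12.0 q6 -38.6
shift [ 0.8 -1.3 87.1] turn [-0.0004  0.0007 -0.0659] rows 1.7415359868586746 0.4394414076487768
```

Call:
drive_tool([
  [1,[0.8,-1.3,20],[0,0,-0.066]],
  [1,[0.8,-1.3,50],[0,0,-0.066]],
  [1,[0.8,-1.3,75],[0,0,-0.066]],
  [1,[0.8,-1.3,84],[0,0,-0.066]],
  [1,[0.8,-1.3,84],[0,0,-0.066]],
])

```text
time_s: 16.0
ee_pos: [481.4, 291.2, 66.6]
ee_rot: [-179.9, 0.1, 71.9]
force: [-0.1, 0.3, -0.5]
gripper_width: 12.0
```

Run:
```python
from h import *
from workcell import env
go(481.6,291.7,55,72.3)
for n,o in(("scene","s14"),("wrist","w14")):
    f=env.grab_frame(n); np.savez(f"pics/{o}.npz",**f)
a=cv2.resize(ld("s14")["image"][270:360,205:295,::-1],None,fx=5,fy=5,interpolation=2)
go(481.6,291.7,55,72.3)
b=cv2.resize(ld("w14")["image"][170:260,235:305,::-1],None,fx=5,fy=5,interpolation=2)
cv2.imwrite("pics/c14.png",np.hstack([a,b]))
```

```text
t 16.0 pos [481.4 291.2  66.6] rot [-1.7989e+02  1.2000e-01  7.1900e+01] F [-0.1  0.3 -0.5] M [ 0.09 -0.15 -0.03] w 12.0 q6 -41.9
shift [ 0.6  0.  11.6] turn [-0.0019  0.002  -0.0069] rows 0.2317615424644702 0.049779259587629215
t 16.1 pos [483.1 292.1  68.9] rot [ 1.7991e+02 -1.0000e-01  7.1900e+01] F [-0.6 -0.5 -0.7] M [ 0.05 -0.16  0.02] w 12.1 q6 -41.9
shift [-0.9 -1.3 13.9] turn [ 0.0016 -0.0018 -0.0069] rows 0.2801285059557792 0.04885078219668483
```

View pics/c14.png

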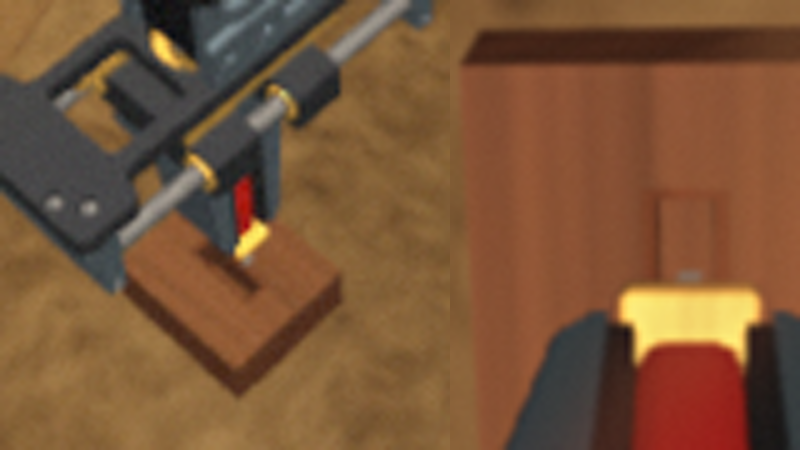

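The blade is over the pocket: blade at x≈690 and pocket centre at ≈686 in the right-hand crop. I'll lower it in small steps.

Call:
drive_tool([
  [1,[-0.3,-0.6,6],[0,0,-0.005]],
  [1,[-0.3,-0.6,11],[0,0,-0.005]],
  [1,[-0.3,-0.6,11],[0,0,-0.005]],
  [1,[-0.3,-0.6,11],[0,0,-0.005]],
  [1,[-0.3,-0.6,11],[0,0,-0.005]],
])

```text
time_s: 16.6
ee_pos: [482.1, 291.9, 57.7]
ee_rot: [179.9, -0.1, 72.2]
force: [-0.1, -0.4, -0.2]
gripper_width: 11.8
```

Run:
```python
from h import *
from workcell import env
go(481.6,291.7,35,72.3)
for n,o in(("scene","s15"),("wrist","w15")):
    f=env.grab_frame(n); np.savez(f"pics/{o}.npz",**f)
a=cv2.resize(ld("s15")["image"][270:360,205:295,::-1],None,fx=5,fy=5,interpolation=2)
b=cv2.resize(ld("w15")["image"][170:260,235:305,::-1],None,fx=5,fy=5,interpolation=2)
cv2.imwrite("pics/c15.png",np.hstack([a,b]))
go(481.6,291.7,35,72.3)
```

```text
t 16.6 pos [482.1 291.9  57.7] rot [ 1.7993e+02 -9.0000e-02  7.2190e+01] F [-0.1 -0.4 -0.2] M [ 0.02 -0.09 -0.  ] w 11.8 q6 -42.2
shift [-0.4 -0.4 22.7] turn [ 0.0013 -0.0015 -0.0019] rows 0.4534251797605775 0.018215070161530157
t 16.7 pos [482.1 291.8  57.6] rot [ 1.7993e+02 -8.0000e-02  7.2190e+01] F [ 0.  -0.1 -1.1] M [ 0.1  -0.15  0.01] w 11.8 q6 -42.2
shift [-0.3 -0.4 22.6] turn [ 0.0012 -0.0014 -0.0019] rows 0.4526525354322741 0.01747833006181076
```

View pics/c15.png

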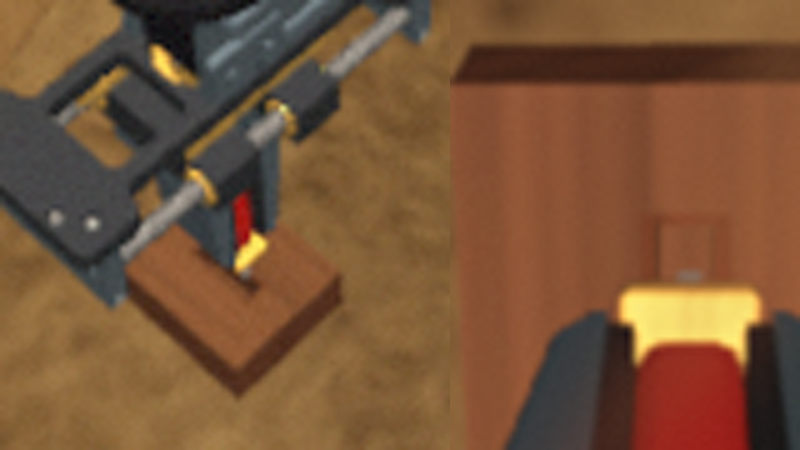

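Still aligned; the tip is about 8 mm above the mouth. I'll lower it to the seat.

Call:
drive_tool([
  [1,[-0.3,-0.4,4],[0,0,0]],
  [1,[-0.3,-0.4,7],[0,0,0]],
  [1,[-0.3,-0.4,10],[0,0,0]],
  [1,[-0.3,-0.4,13],[0,0,0]],
  [1,[-0.3,-0.4,14],[0,0,0]],
])

```text
time_s: 17.2
ee_pos: [481.2, 291.5, 42.9]
ee_rot: [180.0, -0.0, 72.2]
force: [0.0, -0.2, -0.3]
gripper_width: 12.0
```

Run:
```python
from h import *
go(481.6,291.7,34.2,72.3)
```

```text
t 17.2 pos [481.2 291.5  42.9] rot [ 1.7998e+02 -2.0000e-02  7.2190e+01] F [ 0.  -0.2 -0.3] M [ 0.08 -0.14 -0.05] w 12.0 q6 -42.2
shift [0.3 0.3 8.7] turn [ 0.0003 -0.0004 -0.0019] rows 0.1745477922205593 0.013364328633697032
```

The tip is about 7 mm inside the pocket with no force. I'll continue to the seat.

Call:
drive_tool([
  [1,[0.2,0.2,3],[0,0,0]],
  [1,[0.2,0.2,6],[0,0,0]],
  [1,[0.2,0.2,8],[0,0,0]],
  [1,[0.2,0.2,8.5],[0,0,0]],
  [1,[0.2,0.2,8.5],[0,0,0]],
])

```text
time_s: 17.7
ee_pos: [481.7, 291.8, 34.8]
ee_rot: [180.0, -0.1, 72.2]
force: [-0.1, -0.6, -0.8]
gripper_width: 12.1
```

Run:
```python
from h import *
from workcell import env
go(481.6,291.7,33.7,72.3)
f=env.grab_frame("scene"); np.savez("pics/s16.npz",**f); crop("s16",205,270,90,90,6,"s16c")
```

```text
t 17.7 pos [481.7 291.8  34.8] rot [ 1.7995e+02 -6.0000e-02  7.2190e+01] F [-0.1 -0.6 -0.8] M [ 0.04 -0.15  0.02] w 12.1 q6 -42.2
shift [-0.1 -0.1  1.1] turn [ 0.0008 -0.001  -0.0019] rows 0.022711459847665257 0.015243044462142065
```

View pics/s16c.png

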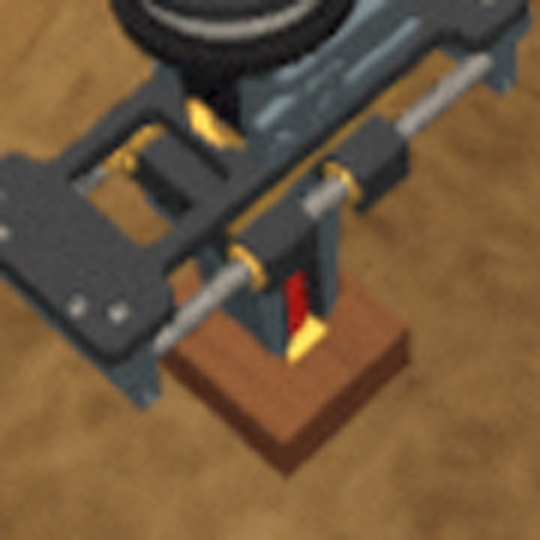

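Seated to within about 1 mm. I'll go down 1 mm and open.

Call:
drive_tool([
  [1,[-0.1,-0.1,1],[0,0,0]],
  [1,[-0.1,-0.1,1],[0,0,0]],
  [0.8,[-0.1,-0.1,1],[0,0,0]],
  [0.5,[-0.1,-0.1,1],[0,0,0]],
  [0,[-0.1,-0.1,1],[0,0,0]],
])

```text
time_s: 18.25
ee_pos: [481.7, 291.7, 34.0]
ee_rot: [179.9, -0.1, 72.2]
force: [0.4, -1.4, -0.0]
gripper_width: 31.3
```

Call:
drive_tool([
  [0,[0,0,0],[0,0,0]],
  [0,[0,0,0],[0,0,0]],
  [0,[0,0,0],[0,0,0]],
  [0,[0,0,0],[0,0,0]],
  [0,[0,0,0],[0,0,0]],
])

```text
time_s: 18.75
ee_pos: [481.6, 291.7, 33.9]
ee_rot: [179.9, -0.1, 72.2]
force: [-0.1, 0.2, -0.0]
gripper_width: 71.4
```

Run:
```python
from h import *
go(481.6,291.7,150,72.3)
```

```text
t 18.75 pos [481.6 291.7  33.9] rot [ 1.7995e+02 -6.0000e-02  7.2190e+01] F [-0.1  0.2 -0. ] M [ 0.05 -0.14  0.02] w 71.4 q6 -42.2
shift [ 1.000e-01  1.000e-01 -1.161e+02] turn [ 0.0009 -0.0011 -0.0019] rows 2.3214794084030603 0.01569419200274591
```

Call:
drive_tool([
  [0,[0,0,-5],[0,0,0]],
  [0,[0,0,-25],[0,0,0]],
  [0,[0,0,-60],[0,0,0]],
  [0,[0,0,-100],[0,0,0]],
  [0,[0,0,-140],[0,0,0]],
])

```text
time_s: 19.25
ee_pos: [481.2, 291.4, 175.6]
ee_rot: [180.0, -0.0, 72.2]
force: [1.3, 1.0, 0.4]
gripper_width: 91.1
```

Call:
drive_tool([
  [0,[-40,60,-20],[0,0,0]],
  [0,[-80,120,-20],[0,0,0]],
  [0,[-80,120,-20],[0,0,0]],
  [0,[-80,120,-20],[0,0,0]],
  [0,[-80,120,-20],[0,0,0]],
])

```text
time_s: 19.75
ee_pos: [571.4, 178.0, 194.0]
ee_rot: [180.0, -0.1, 72.1]
force: [-0.6, 0.2, -0.0]
gripper_width: 91.1
```

Run:
```python
from h import *
from workcell import env
go(481.6,291.7,150,72.3)
for n,o in(("scene","s17"),("top","t17"),("wrist","w17")):
    f=env.grab_frame(n); np.savez(f"pics/{o}.npz",**f); cv2.imwrite(f"pics/{o}.png",f["image"][:,:,::-1])
a=cv2.resize(ld("s17")["image"][140:350,140:350,::-1],None,fx=3,fy=3,interpolation=2)
cv2.imwrite("pics/c17.png",a[:600])
```

```text
t 19.75 pos [571.4 178.  194. ] rot [ 1.7998e+02 -8.0000e-02  7.2060e+01] F [-0.6  0.2 -0. ] M [ 0.14 -0.1   0.05] w 91.1 q6 -55.9
shift [  80.5 -120.4   44.1] turn [ 0.0004 -0.0014 -0.0042] rows 3.0283118291726594 0.02954969469474808
```

View pics/c17.png

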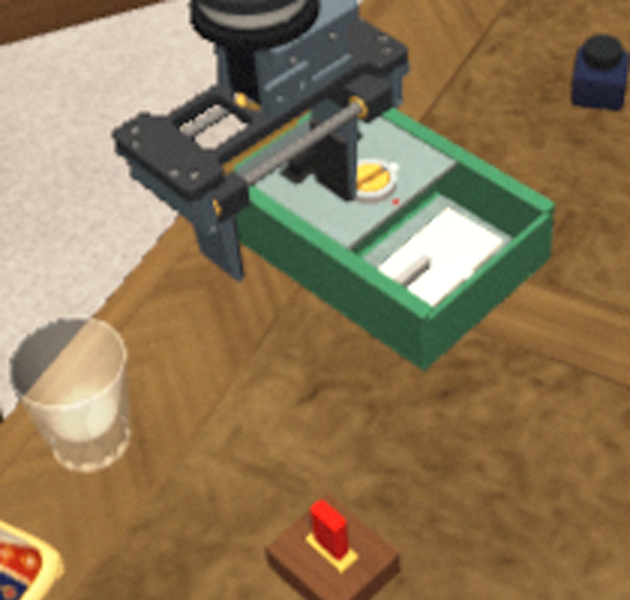

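View pics/t17.png

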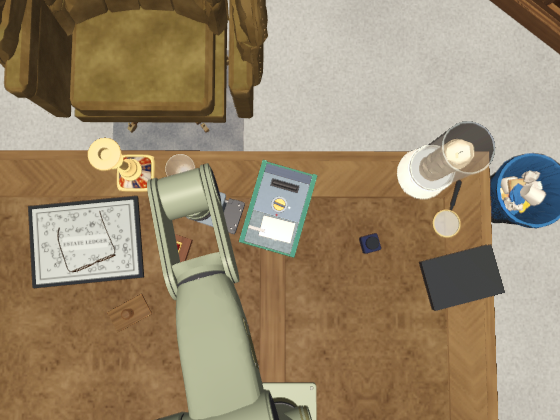

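The key stands upright in the stand, the lid is open, and the bottle and tumbler are where they were. One last numeric check from the top view.

Run:
```python
from h import *
T=ld("t17");S=ld("s17")
im=T["image"];hsv=cv2.cvtColor(im,cv2.COLOR_RGB2HSV);m=cv2.inRange(hsv,np.array([20,80,150]),np.array([32,255,255]));M=np.zeros_like(m);M[192:218,266:294]=255;m&=M
c=np.vstack(cv2.findContours(m,0,1)[0]);p=cv2.minEnclosingCircle(c)[0];q=plane(T,p,75.5);print(q,"lid",np.dot(q[:2]-[515.16,26.26],[.962,-.272]))
a=cv2.resize(im[185:225,260:300,::-1],None,fx=10,fy=10,interpolation=2);b=cv2.resize(S["image"][295:345,225:275,::-1],(400,400),interpolation=2);cv2.imwrite("pics/c18.png",np.hstack([a,b]))
for o in("0","17"):
    h=cv2.cvtColor(ld("scene0" if o=="0" else "s17")["image"],cv2.COLOR_RGB2HSV)[295:345,225:275]
    for lo,hi in(((0,180,110),(6,255,255)),((18,120,150),(32,255,255))):
        k=cv2.moments(cv2.inRange(h,np.array(lo),np.array(hi)),True);print(o,k['m10']/k['m00'],k['m01']/k['m00'])
```

```text
[601.20414679   1.5738501   75.5       ] lid 89.48910198907188
0 24.488372093023255 20.27906976744186
0 25.53448275862069 29.137931034482758
17 24.502958579881657 20.50887573964497
17 24.919354838709676 29.387096774193548
```

View pics/c18.png

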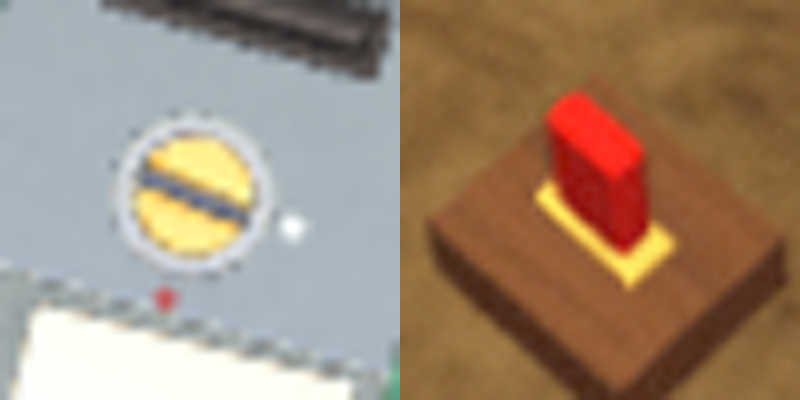

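```bash
python3 -c "
from workcell import env
print(env.job_done(), env.state()['time_s'])"
```

```text
the job is handed in; nothing more can be done
the job is handed in; nothing more can be done
```

The job is done and handed in at about 20 s of the 51 s allowed; handing in gives no verdict. I turned the lock anticlockwise to its stop with the key, pushed the lid fully open with the key still in the lock, then put the key back in its stand and moved the arm clear.

**Last checks:**
- **Lid:** the top view puts it about 89.5 mm open, and I felt its stop at about 7.6 N.
- **Lock:** the slot sits at roughly 70° in the world, about 1.5 rad from locked by eye. That agrees with the 1.45 rad stop, which I also felt as the torque rose to about 0.3 N m.
- **Key:** it stands upright in the pocket. The handle's image centre is within 0.3 pixel of where it started, and the shoulder's within 0.7.
- **Bottle and tumbler:** both look unmoved in the pictures; I did not measure them again.

**Disagreements:**
- **Camera views:** the cameras differed by about 2 mm on the lock's position. I settled that by looking with the key held just above the slot.
- **Slot angle after lifting the key out:** the automatic wrist-view measurement (72°) was partly blocked by the key, so I relied on the top view instead.
- **TCP readings:** the measured tool position wandered by 1–2 mm at times.

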